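# Unpile the set-up blocks into their trays

### The job

Take the two piles of set-up blocks apart and put every piece away in the plywood tray cut to its own shape: the round, square, hexagonal and oblong blocks and the small printed plug. Each piece must end standing upright and lying flat on the floor of its tray, inside the rim, with nothing left on top of it.

Things in the scene. Friction and masses are not known exactly. Their poses are not given: they have to be found in the camera images.
- round_block_center (a point): Round aluminium block, a plain disc 66 mm in diameter and 24 mm tall, with a small dark drill hole in the middle of its top; about 0.2 kg. It stands on the bench at the bottom of one pile. The point is its centre, 12 mm above its underside; z is its axis, pointing up.
- square_block_center (a point): Square plywood block, 62 x 62 mm and 24 mm tall, with dark glue lines round its sides; about 0.08 kg. It stands on the bench at the bottom of the other pile. The point is its centre, 12 mm above its underside; x and y are square to its sides, z up.
- hex_block_center (a point): Hexagonal steel block, 50 mm across flats (58 mm across corners) and 24 mm tall; about 0.3 kg. It lies directly on one of the two bottom blocks (round or square). The point is its centre, 12 mm above its underside; two of its flats face +y and -y (the others every 60 degrees), z up.
- oblong_block_center (a point): Oblong light wooden block, 56 mm long (x) by 40 mm wide (y) and 24 mm tall, with two small holes in its top; about 0.06 kg. It lies directly on the other bottom block. The point is its centre, 12 mm above its underside; z up.
- printed_plug_center (a point): Round 3D-printed tube plug, hollow at the top, 42 mm in diameter and 24 mm tall; about 0.02 kg. It stands on top of the pile with the round block in it, as third layer (on the hexagonal or the oblong block). The point is its centre, 12 mm above its underside; z is its axis, pointing up.
- round_tray: Larger of the two round plywood trays, fixed to the bench, with a rim and a cork-lined floor like the others: inside diameter 82 mm, outside 94 mm; for the round block. As with all five trays, the origin is the centre of the underside on the bench, z up; the inner floor is 10 mm and the top of the rim 14 mm above the origin, the rim is 6 mm thick and leaves 8 mm play on every side of the right piece.
- square_tray: Square plywood tray, fixed: inside 78 x 78 mm, outside 90 x 90 mm; for the square block. x and y are square to its sides. Origin, floor and rim heights as for the round tray.
- hex_tray: Hexagonal plywood tray, fixed: inside 66 mm across flats, outside 78 mm; for the hexagonal block. Two of its flats face +y and -y. Origin, floor and rim heights as for the round tray.
- oblong_tray: Oblong plywood tray, fixed: inside 72 mm (x) by 56 mm (y), outside 84 x 68 mm; for the oblong block, long side along x. Origin, floor and rim heights as for the round tray.
- plug_tray: Smaller of the two round plywood trays, fixed: inside diameter 58 mm, outside 70 mm; for the printed plug. Origin, floor and rim heights as for the round tray.

How it is judged:
At the end, for the whole second after the job is handed in: Each of the five pieces lies in the tray of its own shape: its centre within 12 mm, seen from above, of the tray's centre, its underside on the tray floor (within 2 mm) and level within 0.04 rad, the right way up, released and at rest (horizontal distance between round_block_center and round_tray below 0.012 m and z of round_block_center in the frame of round_tray below 0.024 m and angle between each of round_block_center, square_block_center, hex_block_center, oblong_block_center, printed_plug_center's own z axis and vertical below 0.04 rad and linear speed of each of round_block, square_block, hex_block, oblong_block, printed_plug below 0.02 m/s and horizontal distance between square_block_center and square_tray below 0.012 m and z of square_block_center in the frame of square_tray below 0.024 m and horizontal distance between hex_block_center and hex_tray below 0.012 m and z of hex_block_center in the frame of hex_tray below 0.024 m and horizontal distance between oblong_block_center and oblong_tray below 0.012 m and z of oblong_block_center in the frame of oblong_tray below 0.024 m and horizontal distance between printed_plug_center and plug_tray below 0.012 m and z of printed_plug_center in the frame of plug_tray below 0.024 m); the robot touches nothing.
It also fails if it takes over 120 s, if anything falls off the work surface, if the arm or the gripper's body presses on something with over 40 N, if the wrist force passes 120 N, or if a joint passes its speed limit or range.

### The arm

A 6-joint arm with a two-finger parallel gripper is mounted at the origin on a cart in front of the work surface, level with it; the furniture and walls round the work are solid. World frame = base frame: x ahead of the robot, y to its left, z up, the work surface at z = 0. Lengths are in m, angles in rad, forces in N, time in s.
With the tool pointing down it reaches from about 0.25 to 0.775 m from the base axis. Payload 4 kg.
Tool frame: the origin (TCP) lies midway between the tips of the shut fingers; the grasp point (between the pads) lies grip_point_offset behind it (grip_point_offset is the distance from the TCP to the grasp point, in m); z points along the fingers, y is the line along which they close (so a half turn about z gives the same grasp; the last joint's range is limited). The gripper opens to 94 mm and grips with 3 to 60 N. Pads are 16 mm wide; open, the fingers measure 119 mm over their backs; the gripper's body (75 mm by 177 mm) begins 78 mm behind the grasp point.
Start: joints at [1.153, 0.087, 1.371, -0, 1.684, -0.103], TCP at [0.17, 0.523, 0.206] pointing down, gripper open.
Joint ranges: [-3.1, 3.1], [-0.76, 2.03], [0.27, 2.55], [-1.08, 4.22], [0.17, 2.65], [-2.57, 2.57]. Speed limits (rad/s): [2.79, 2.79, 3.14, 3.14, 3.14, 3.14].

### API

Orientations are given as [roll, pitch, yaw] about the fixed x, y, z axes, in that order (R = Rz(yaw) Ry(pitch) Rx(roll)).
In Python, from bench import * gives the robot as it stands. The module is installed in compiled form; this text tells all that it offers.
- The arm moves only by the tool apply_moves, never from a script. Its argument "commands" is a list of rows, each a list of 7 numbers: the turn, a rotation vector about the world's x, y, z in rad, then the shift along the world's x, y, z in m, then the opening in per cent of the stroke, from 0 (shut) to 100 (fully open). In form: [[ax, ay, az, x, y, z, jaw], ...]. A call has exactly 5 rows; each row is the pose to reach, as a shift and turn from the pose commanded when the call began; what a row does not reach only later rows make up. A row lasts 1/10 s, in which the tool goes at most 50 mm and 8.59 degrees, less where a joint would pass 70% of its speed; a pose out of reach is approached as far as the arm can. A call with a gripper value outside its range is refused whole. The fingers move at their own pace and stop on an object; the grip force is fixed at half the most. Time passes only in rows, so rows that repeat a pose let the fingers close, or fill a call up. It gives the time, the measured TCP pose, the force, the opening and the grip force at its end, in the units of the state.
- get_obs(): the state, without advancing time (a new reading comes with each control period).
- snapshot(name): name is "side" or "top"; returns a dict with "pixels" (384x512x3 uint8, red, green, blue), "vertical_fov" (degrees; the focal length in pixels is half the picture's height over the tangent of half this angle, whatever the lens; pixels are square), "cx", "cy" (the principal point, pixels), "rvec" (rotation vector, rad) and "tvec" (3), from world to camera coordinates, as OpenCV has them. Camera axes: x right, y down, z forward; pixel columns grow to the right and rows downward; lengths in m; the calibration is good to about 2 mm. A picture is of the moment at which its call begins. There is no depth.
- close_job(): hands the job in; it is judged then, once.
Trained networks look in the newest picture that a camera, given by its name, has taken for a name from the list of things; names that differ only in an ending like _2 or _b are one class to them, and where a whole thing is asked for, a point or a joint stands for the part that bears it (a point fixed in the world has none). Each returns a list of dicts, best first, with "score" (0 to 1); they miss things now and then, are a little off and sometimes report something else, mostly with a low value. They report only what shows in the picture. A call takes as long as a camera call.
- masks_of(camera, query): "mask" (384x512 bool, what is visible of it) and "extent" ([left, top, right, bottom] in pixels, round what is visible of it).
- place_of(camera, query): "pixel" ([column, row] in pixels: a listed point, or the origin of a listed thing).
The state is a dict: "time": time; "joint_positions": joint angles; "qvel": joint speeds; "joint_torque": joint torques, N m; "tool_pos": TCP position; "ee_rot": TCP orientation; "wrist_force": force on the tool from outside, world axes, zero at the start; "wrist_torque": the same for the moment, N m; "width": finger opening in m; "finger_force": force on a finger pad.
Only numpy, scipy, OpenCV 4.12 (cv2) and the standard library are available. Lean on these libraries where they do the work, as an engineer would, in place of code of your own. Each camera call takes 0.05 s, during which the arm holds its last target. There are 200 camera calls.

## Working session

There is one attempt and no reset: what is moved stays moved. The work goes in short steps, Python scripts to look and compute and a tool call to move; the robot and the scene stay as the last step left them, time stands still between calls to the robot, and variables do not carry over. Pictures are saved under pics/ and viewed, at most 14 in all, crops included, and the job is handed in when it is done.

Besides the shell and the picture viewer there is one more tool, called after "Call:" by a JSON object that holds its "fn" and its "kwargs". apply_moves: Moves the arm, as the interface text tells. Its arguments: {"type":"object","properties":{"commands":{"type":"array"}},"required":["commands"]}

```bash
mkdir -p pics
cat > h.py <<'E'
from bench import *
import numpy as np, cv2
def snap(n,f=None):
    s=snapshot(n)
    if f: cv2.imwrite('pics/'+f,s['pixels'][:,:,::-1])
    return s
def ray(s,p,z):
    f=s['pixels'].shape[0]/2/np.tan(np.radians(s['vertical_fov'])/2)
    R=cv2.Rodrigues(np.array(s['rvec'],float))[0];t=np.array(s['tvec'],float).ravel()
    d=R.T@np.array([(p[0]-s['cx'])/f,(p[1]-s['cy'])/f,1]);c=-R.T@t
    return c+d*(z-c[2])/d[2]
E
python3 - <<'E'
from h import *
o=get_obs();print({k:np.round(v,3) for k,v in o.items()})
import bench
print([n for n in dir(bench) if 'grip' in n])
try: print(grip_point_offset)
except Exception as e: print(e)
Z=dict(round_block_center=.012,square_block_center=.012,hex_block_center=.036,oblong_block_center=.036,printed_plug_center=.06,round_tray=0,square_tray=0,hex_tray=0,oblong_tray=0,plug_tray=0)
for c in('top','side'):
    s=snap(c,c+'1.png')
    for q,z in Z.items():
        r=place_of(c,q)
        print(c,q,[(round(float(d['score']),2),np.round(d['pixel']),np.round(ray(s,d['pixel'],z)[:2],3)) for d in r[:2]])
E
```

```text
{'time': np.float64(0.0), 'joint_positions': array([ 1.153,  0.088,  1.372, -0.   ,  1.684, -0.103]), 'qvel': array([ 0.001, -0.001,  0.   , -0.   ,  0.   , -0.001]), 'joint_torque': array([ 1.0000e-03, -3.4018e+01, -3.0243e+01,  7.2000e-02,  3.3000e-02,
       -0.0000e+00]), 'tool_pos': array([0.17 , 0.522, 0.204]), 'ee_rot': array([-3.139, -0.   ,  2.827]), 'wrist_force': array([-1.413, -0.055, -0.465]), 'wrist_torque': array([ 0.035,  0.035, -0.026]), 'finger_force': np.float64(0.0), 'width': np.float64(0.094)}
['grip_point_offset']
0.0188
top round_block_center [(0.59, array([286., 219.]), array([ 0.443, -0.058]))]
top square_block_center [(0.69, array([359., 208.]), array([ 0.477, -0.292]))]
top hex_block_center [(0.55, array([364., 211.]), array([ 0.464, -0.299]))]
top oblong_block_center [(0.66, array([289., 216.]), array([ 0.449, -0.065]))]
top printed_plug_center [(0.57, array([292., 216.]), array([ 0.447, -0.071]))]
top round_tray [(0.81, array([141., 215.]), array([0.458, 0.406])), (0.3, array([292., 217.]), array([ 0.452, -0.079]))]
top square_tray [(0.64, array([183., 22
[... 377 characters left out ...]
28., 230.]), array([ 0.442, -0.061]))]
side square_block_center [(0.67, array([226., 216.]), array([ 0.437, -0.011])), (0.66, array([286., 174.]), array([0.621, 0.162]))]
side hex_block_center [(0.87, array([243., 298.]), array([ 0.472, -0.288]))]
side oblong_block_center [(0.6, array([231., 223.]), array([ 0.449, -0.061]))]
side printed_plug_center [(0.67, array([229., 217.]), array([ 0.446, -0.061]))]
side round_tray [(0.67, array([237., 132.]), array([0.479, 0.417]))]
side square_tray [(0.78, array([228., 160.]), array([0.446, 0.259]))]
side hex_tray []
side oblong_tray [(0.61, array([273., 151.]), array([0.594, 0.298]))]
side plug_tray [(0.83, array([284., 173.]), array([0.616, 0.183]))]
```

Run:
```python
import cv2
a=cv2.imread('pics/top1.png')[140:270,100:420]
cv2.imwrite('pics/t1.png',cv2.resize(a,None,fx=2.5,fy=2.5,interpolation=cv2.INTER_CUBIC))
a=cv2.imread('pics/side1.png')[110:330,130:400]
cv2.imwrite('pics/s1.png',cv2.resize(a,None,fx=2.5,fy=2.5,interpolation=cv2.INTER_CUBIC))
```

```text
(no output)
```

View pics/t1.png

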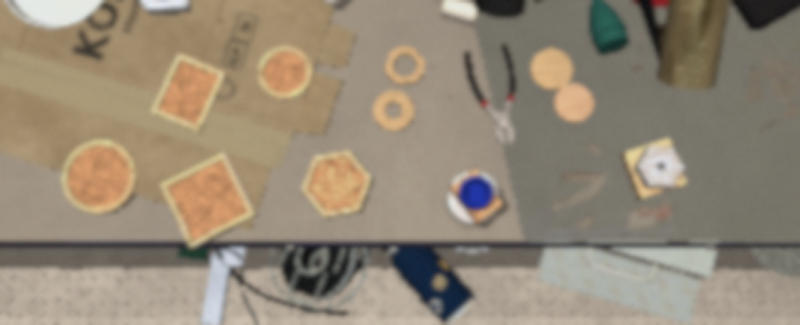

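View pics/s1.png

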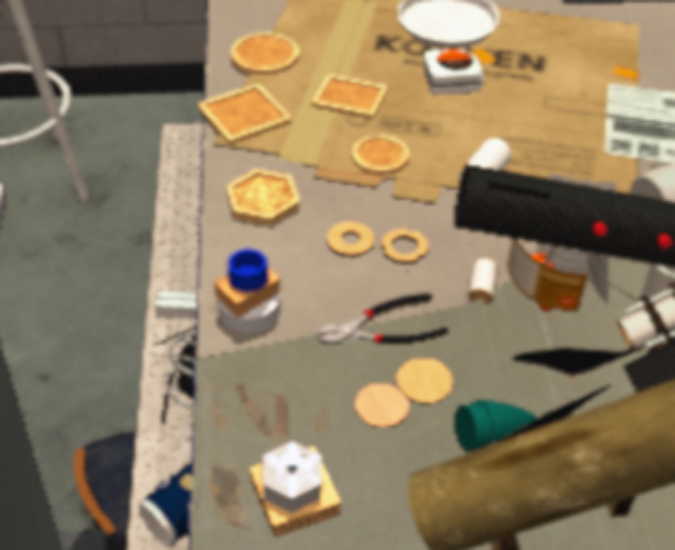

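Top view: pile A (plug on oblong on round) is near pixel (289,217), pile B (hex on square) near (362,207), and the five trays are on the left. The side view agrees. Next I refine centres and yaws from the masks.

```bash
cat >> h.py <<'E'
def outl(s,cam,q,z,k=0):
    r=masks_of(cam,q)
    if len(r)<=k: return None
    m=r[k]['mask'].astype(np.uint8)
    c=max(cv2.findContours(m,cv2.RETR_EXTERNAL,cv2.CHAIN_APPROX_NONE)[0],key=cv2.contourArea)[:,0]
    P=np.array([ray(s,p,z)[:2] for p in c])*1000
    (cx,cy),(w,h),a=cv2.minAreaRect(P.astype(np.float32))
    M=cv2.moments(P.astype(np.float32))
    return r[k]['score'],m,P,dict(sc=round(float(r[k]['score']),2),rect=np.round([cx,cy,w,h,a],1),cen=np.round([M['m10']/M['m00'],M['m01']/M['m00']],1))
def hexyaw(P,c):
    # 6-fold phase from radial profile of corners (deg, corner direction)
    d=P-c;th=np.arctan2(d[:,1],d[:,0]);r=np.hypot(*d.T)
    o=np.argsort(th);th=th[o];r=r[o];w=np.gradient(np.unwrap(th))
    return np.degrees(np.angle(np.sum(w*r*np.exp(6j*th))))/6
E
python3 - <<'E'
from h import *
Z=dict(printed_plug=.072,oblong_block=.048,round_block=.024,hex_block=.048,square_block=.024,round_tray=.014,square_tray=.014,hex_tray=.014,oblong_tray=.014,plug_tray=.014)
for c in('top','side'):
    s=snap(c)
    if c=='top':
        f=192/np.tan(np.radians(s['vertical_fov'])/2);print('cam',-cv2.Rodrigues(np.array(s['rvec']))[0].T@np.array(s['tvec']).ravel(),f)
    for q,z in Z.items():
        qq=q if 'tray' in q else q+'_center'
        r=outl(s,c,qq,z)
        print(c,q,r and r[3], r and 'hex' in q and hexyaw(r[2],r[3]['cen']))
E
```

```text
cam [0.28271672 0.04833112 1.33682923] 419.09943419035153
top printed_plug {'sc': 0.65, 'rect': array([443.5, -68.6,  36.5,  39.9,  89.1]), 'cen': array([444.3, -68.1])} False
top oblong_block None None
top round_block {'sc': 0.65, 'rect': array([427.6, -47. ,  46.9,  19. ,  36.2]), 'cen': array([428.2, -48. ])} False
top hex_block {'sc': 0.7, 'rect': array([ 479.3, -296.6,   53.6,   50.2,   90. ]), 'cen': array([ 478.4, -296.5])} 25.17695925970295
top square_block {'sc': 0.61, 'rect': array([ 476.2, -273.5,   64.2,   27.8,    6.6]), 'cen': array([ 481.6, -272.7])} False
top round_tray {'sc': 0.8, 'rect': array([472.2, 406.7,  90.8,  89.3,   2.6]), 'cen': array([472.8, 406.7])} False
top square_tray {'sc': 0.56, 'rect': array([442.2, 267.7,  91.1,  90.4,  28.7]), 'cen': array([442.4, 267.9])} False
top hex_tray {'sc': 0.72, 'rect': array([460.7, 104. ,  82.8,  73.6,  90. ]), 'cen': array([460.7, 104.1])} -20.849048075443864
top oblong_tray {'sc': 0.72, 'rect': array([ 484.5, -307.2,   58. ,   51.6,   90. ]), 'cen': array([ 483.4, -306. ])} False
top plug_tray {'sc': 0.79, 'rect': arr
[... 614 characters left out ...]
c': 0.6, 'rect': array([ 479.2, -302.7,   63. ,   73.7,   18. ]), 'cen': array([ 476.5, -320. ])} False
side round_tray {'sc': 0.74, 'rect': array([472. , 398.4,  99.9,  87.2,  87.3]), 'cen': array([471.6, 400.3])} False
side square_tray {'sc': 0.79, 'rect': array([440.3, 264.5,  95.2, 103. ,  25.8]), 'cen': array([441.3, 264.6])} False
side hex_tray {'sc': 0.73, 'rect': array([460.3,  99.1,  88.9,  82.7,  87.3]), 'cen': array([462.3, 100.7])} -21.58942020167545
side oblong_tray {'sc': 0.66, 'rect': array([581.7, 292.1,  89.1,  88.1,  65.3]), 'cen': array([581.5, 292.5])} False
side plug_tray {'sc': 0.85, 'rect': array([607.9, 170.4,  81.1,  72.2,  65.6]), 'cen': array([607.3, 169.7])} False
```

Run:
```python
from h import *
s=snap('top'); im=s['pixels'][:,:,::-1]
t=cv2.imread('pics/side1.png')
f=lambda a:cv2.resize(a,(390,290),interpolation=cv2.INTER_CUBIC)
cv2.imwrite('pics/m.png',np.vstack([np.hstack([f(im[203:232,270:309]),f(im[192:221,343:382])]),np.hstack([f(im[154:212,140:218]),f(t[200:258,190:268])])]))
for k in range(3):
    r=outl(s,'top','oblong_tray',.014,k); print(r and r[3])
print(outl(s,'top','printed_plug',.072)[3])
for p in [(1,2)]: print(ray(s,(289,217),.048),ray(s,(290,217),.048))
```

```text
{'sc': 0.92, 'rect': array([580.2, 297.6,  72.5,  87.4,  65.9]), 'cen': array([581., 298.])}
{'sc': 0.49, 'rect': array([ 475.3, -279.3,   62.1,   28.1,   19.7]), 'cen': array([ 475. , -275.6])}
{'sc': 0.19, 'rect': array([441. , 268.2,  88. ,  88.7,  27.2]), 'cen': array([441.2, 268.6])}Traceback (most recent call last):
  File "<stdin>", line 8, in <module>
  File "h.py", line 13, in outl
    r=masks_of(cam,q)
ValueError: it knows: hex_block_center, hex_tray, oblong_block_center, oblong_tray, plug_tray, printed_plug_center, round_block_center, round_tray, square_block_center, square_tray
```

View pics/m.png

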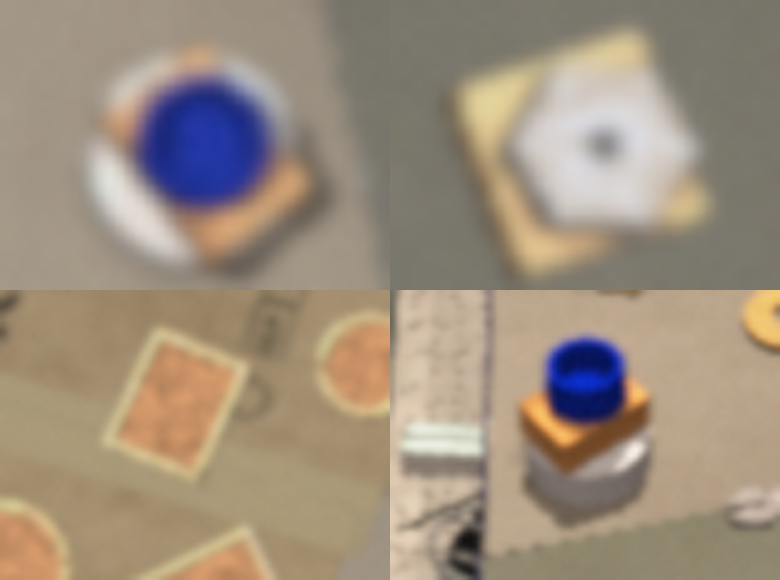

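Pile A: oblong yaw is about 41°, with the plug centred at pixel (290.5,217.3). Pile B: hex over square, square yaw about 17°. The oblong tray's long axis is about 156°. Going for the plug.

Call:
{"fn": "apply_moves", "kwargs": {"commands": [[0,0,-0.036,0.018,-0.039,-0.005,100],[0,0,-0.072,0.036,-0.078,-0.01,100],[0,0,-0.108,0.055,-0.118,-0.015,100],[0,0,-0.144,0.073,-0.157,-0.02,100],[0,0,-0.18,0.091,-0.196,-0.025,100]]}}

```text
time: 2.9
tool_pos: [0.2617, 0.3255, 0.1804]
ee_rot: [3.141, 0.0, 2.646]
wrist_force: [0.2, -0.2, 0.5]
width: 0.094
finger_force: 0.0
```

Call:
{"fn": "apply_moves", "kwargs": {"commands": [[0,0,-0.036,0.018,-0.039,-0.005,100],[0,0,-0.072,0.036,-0.078,-0.01,100],[0,0,-0.108,0.055,-0.118,-0.015,100],[0,0,-0.144,0.073,-0.157,-0.02,100],[0,0,-0.18,0.091,-0.196,-0.025,100]]}}

```text
time: 3.4
tool_pos: [0.3528, 0.1294, 0.1557]
ee_rot: [3.14, 0.001, 2.465]
wrist_force: [1.2, 0.6, 0.8]
width: 0.0939
finger_force: 0.0
```

Call:
{"fn": "apply_moves", "kwargs": {"commands": [[0,0,-0.036,0.018,-0.039,-0.005,100],[0,0,-0.072,0.036,-0.078,-0.01,100],[0,0,-0.108,0.055,-0.118,-0.015,100],[0,0,-0.144,0.073,-0.157,-0.02,100],[0,0,-0.18,0.091,-0.196,-0.025,100]]}}

```text
time: 3.9
tool_pos: [0.4438, -0.0669, 0.1306]
ee_rot: [3.141, 0.001, 2.285]
wrist_force: [1.1, 0.4, -0.3]
width: 0.0939
finger_force: 0.0
```

Call:
{"fn": "apply_moves", "kwargs": {"commands": [[0,0,0,0,0,-0.035,100],[0,0,0,0,0,-0.065,100],[0,0,0,0,0,-0.075,100],[0,0,0,0,0,-0.075,30],[0,0,0,0,0,-0.075,30]]}}

```text
time: 4.4
tool_pos: [0.4442, -0.065, 0.0568]
ee_rot: [3.14, 0.002, 2.287]
wrist_force: [0.2, 0.4, 0.1]
width: 0.0818
finger_force: 0.0
```

Call:
{"fn": "apply_moves", "kwargs": {"commands": [[0,0,0,0,0,0,20],[0,0,0,0,0,0,20],[0,0,0,0,0,0,20],[0,0,0,0,0,0,20],[0,0,0,0,0,0,20]]}}

```text
time: 4.9
tool_pos: [0.4435, -0.065, 0.0558]
ee_rot: [3.141, 0.0, 2.287]
wrist_force: [-0.1, -0.0, 1.2]
width: 0.0415
finger_force: 5.3
```

Call:
{"fn": "apply_moves", "kwargs": {"commands": [[0,0,0,0,0,0.02,20],[0,0,0,0,0,0.06,20],[0,0,0,0.022,0.033,0.065,20],[0,0,0,0.046,0.067,0.065,20],[0,0,0,0.07,0.102,0.065,20]]}}

```text
time: 5.4
tool_pos: [0.5144, 0.0378, 0.1214]
ee_rot: [3.14, 0.001, 2.286]
wrist_force: [0.3, -1.2, 0.3]
width: 0.0405
finger_force: 30.0
```

Call:
{"fn": "apply_moves", "kwargs": {"commands": [[0,0,0,0.024,0.035,0,20],[0,0,0,0.048,0.07,0,20],[0,0,0,0.072,0.105,0,20],[0,0,0,0.094,0.137,0,20],[0,0,0,0.094,0.137,0,20]]}}

```text
time: 5.9
tool_pos: [0.6085, 0.1778, 0.1189]
ee_rot: [3.141, -0.002, 2.291]
wrist_force: [0.6, -0.1, -1.3]
width: 0.0403
finger_force: 30.0
```

Call:
{"fn": "apply_moves", "kwargs": {"commands": [[0,0,0,0,0,-0.035,20],[0,0,0,0,0,-0.07,20],[0,0,0,0,0,-0.092,20],[0,0,0,0,0,-0.102,20],[0,0,0,0,0,-0.102,20]]}}

```text
time: 6.4
tool_pos: [0.6062, 0.173, 0.018]
ee_rot: [-3.139, -0.001, 2.286]
wrist_force: [0.7, 0.0, 0.3]
width: 0.0404
finger_force: 30.0
```

Call:
{"fn": "apply_moves", "kwargs": {"commands": [[0,0,0,0,0,-0.0005,65],[0,0,0,0,0,-0.0005,65],[0,0,0,0,0,-0.0005,65],[0,0,0,0,0,0.02,65],[0,0,0,0,0,0.065,75]]}}

```text
time: 6.9
tool_pos: [0.604, 0.1733, 0.0792]
ee_rot: [-3.133, -0.005, 2.287]
wrist_force: [0.5, 0.8, -0.4]
width: 0.0661
finger_force: 0.0
```

Call:
{"fn": "apply_moves", "kwargs": {"commands": [[0,0,0,0,0,0.03,100],[0,0,0,-0.02,-0.04,0.03,100],[0,0,0,-0.04,-0.07,0.03,100],[0,0,0,-0.055,-0.1,0.03,100],[0,0,0,-0.055,-0.1,0.03,100]]}}

```text
time: 7.4
tool_pos: [0.5511, 0.0711, 0.1142]
ee_rot: [-3.141, 0.001, 2.283]
wrist_force: [-0.5, 0.4, -0.1]
width: 0.0939
finger_force: 0.0
```

Run:
```python
from h import *
s=snap('top'); t=snap('side')
im=s['pixels'][:,:,::-1];tt=t['pixels'][:,:,::-1]
f=lambda a:cv2.resize(a,(390,290),interpolation=cv2.INTER_CUBIC)
cv2.imwrite('pics/m2.png',np.vstack([np.hstack([f(im[203:232,270:309]),f(tt[200:258,190:268])]),np.hstack([f(im[142:200,180:258]),f(tt[150:208,250:328])])]))
for c,S in(('top',s),('side',t)):
  for q,z in(('oblong_block_center',.048),('printed_plug_center',.034)):
    r=outl(S,c,q,z); print(c,q,r and r[3],[(np.round(ray(S,d['pixel'],z-.012),3),d['score']) for d in place_of(c,q)[:2]])
```

```text
top oblong_block_center {'sc': 0.64, 'rect': array([441. , -68.5,  54.1,  40.5,  36.5]), 'cen': array([440.7, -68.9])} [(array([ 0.436, -0.069,  0.036]), 0.6), (array([0.576, 0.298, 0.036]), 0.31)]
top printed_plug_center {'sc': 0.43, 'rect': array([606. , 177.8,  36.3,  19.2,   1. ]), 'cen': array([606.1, 176.9])} [(array([0.613, 0.168, 0.022]), 0.38)]
side oblong_block_center {'sc': 0.56, 'rect': array([442.5, -77. ,  65.2,  59.3,  35.3]), 'cen': array([442.1, -77.1])} [(array([ 0.445, -0.057,  0.036]), 0.76), (array([0.44 , 0.226, 0.036]), 0.39)]
side printed_plug_center {'sc': 0.73, 'rect': array([605.5, 156.7,  72.8,  39.4,  84.5]), 'cen': array([605.4, 157.8])} [(array([0.599, 0.165, 0.022]), 0.45)]
```

View pics/m2.png

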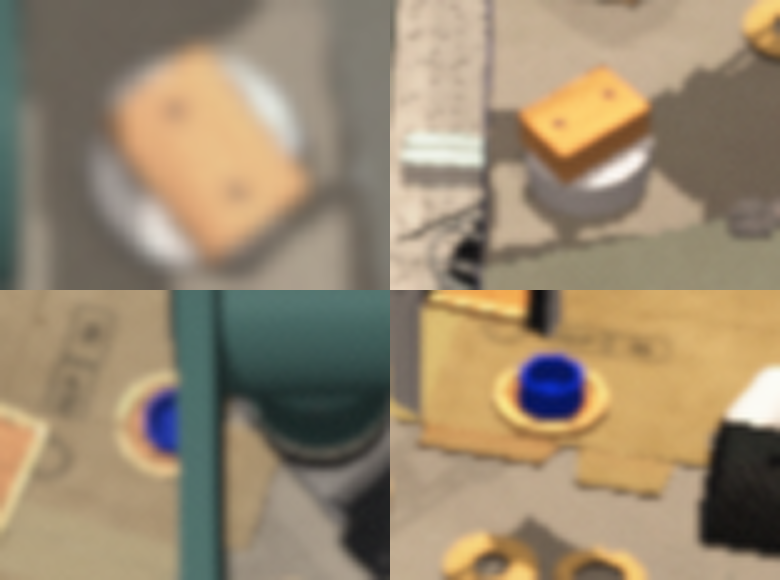

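Plug stands centred in its tray (side view, lower right). The oblong is at pixel (290.7,217.9) with yaw about 38°.

Call:
{"fn": "apply_moves", "kwargs": {"commands": [[0,0,-0.01,-0.028,-0.035,0,100],[0,0,-0.02,-0.056,-0.07,0,100],[0,0,-0.04,-0.084,-0.105,0,100],[0,0,-0.05,-0.111,-0.139,0,100],[0,0,-0.05,-0.111,-0.139,-0.01,100]]}}

```text
time: 8.4
tool_pos: [0.4402, -0.0681, 0.1048]
ee_rot: [3.141, 0.003, 2.232]
wrist_force: [-0.2, -0.2, 0.4]
width: 0.0942
finger_force: 0.0
```

Call:
{"fn": "apply_moves", "kwargs": {"commands": [[0,0,0,0,0,-0.03,100],[0,0,0,0,0,-0.06,100],[0,0,0,0,0,-0.072,100],[0,0,0,0,0,-0.072,100],[0,0,0,0,0,-0.072,40]]}}

```text
time: 8.9
tool_pos: [0.4422, -0.0647, 0.0322]
ee_rot: [3.141, 0.001, 2.238]
wrist_force: [-0.0, 0.3, 0.2]
width: 0.089
finger_force: 0.0
```

Call:
{"fn": "apply_moves", "kwargs": {"commands": [[0,0,0,0,0,0,40],[0,0,0,0,0,0,40],[0,0,0,0,0,0,40],[0,0,0,0,0,0,40],[0,0,0,0,0,0,40]]}}

```text
time: 9.4
tool_pos: [0.4417, -0.0651, 0.032]
ee_rot: [3.141, 0.001, 2.237]
wrist_force: [-0.2, -0.2, 2.0]
width: 0.0555
finger_force: 29.9
```

Call:
{"fn": "apply_moves", "kwargs": {"commands": [[0,0,0,0,0,0.02,40],[0,0,0,0,0,0.06,40],[0,0,-0.12,0.015,0.04,0.065,40],[0,0,-0.24,0.031,0.081,0.065,40],[0,0,-0.36,0.047,0.122,0.065,40]]}}

```text
time: 9.9
tool_pos: [0.489, 0.058, 0.0972]
ee_rot: [3.14, 0.001, 1.87]
wrist_force: [1.0, -0.3, -0.9]
width: 0.0558
finger_force: 29.9
```

Call:
{"fn": "apply_moves", "kwargs": {"commands": [[0,0,-0.12,0.016,0.041,0,40],[0,0,-0.24,0.032,0.082,0,40],[0,0,-0.36,0.048,0.123,0,40],[0,0,-0.48,0.064,0.164,0,40],[0,0,-0.6,0.08,0.205,0,40]]}}

```text
time: 10.4
tool_pos: [0.5685, 0.2637, 0.096]
ee_rot: [-3.141, 0.001, 1.272]
wrist_force: [1.0, 0.2, -1.2]
width: 0.0557
finger_force: 29.9
```

Call:
{"fn": "apply_moves", "kwargs": {"commands": [[0,0,-0.12,0.012,0.035,0,40],[0,0,-0.12,0.012,0.035,0,40],[0,0,-0.12,0.012,0.035,-0.03,40],[0,0,-0.12,0.012,0.035,-0.06,40],[0,0,-0.12,0.012,0.035,-0.06,40]]}}

```text
time: 10.9
tool_pos: [0.5762, 0.2945, 0.0306]
ee_rot: [-3.134, 0.009, 1.157]
wrist_force: [-1.2, -0.5, -0.2]
width: 0.0558
finger_force: 29.9
```

Call:
{"fn": "apply_moves", "kwargs": {"commands": [[0,0,0,0,0,0,40],[0,0,0,0,0,-0.008,40],[0,0,0,0,0,-0.016,40],[0,0,0,0,0,-0.018,40],[0,0,0,0,0,-0.018,40]]}}

```text
time: 11.4
tool_pos: [0.5804, 0.297, 0.0185]
ee_rot: [3.141, -0.0, 1.157]
wrist_force: [0.3, -0.1, -0.2]
width: 0.0556
finger_force: 29.9
```

Call:
{"fn": "apply_moves", "kwargs": {"commands": [[0,0,0,0,0,-0.0005,75],[0,0,0,0,0,-0.0005,75],[0,0,0,0,0,-0.0005,75],[0,0,0,0,0,0.02,80],[0,0,0,0,0,0.06,80]]}}

```text
time: 11.9
tool_pos: [0.5775, 0.2958, 0.0746]
ee_rot: [-3.135, 0.007, 1.157]
wrist_force: [1.2, -0.6, -0.8]
width: 0.0751
finger_force: 0.0
```

Call:
{"fn": "apply_moves", "kwargs": {"commands": [[0,0,0,-0.005,-0.02,0.04,100],[0,0,0,-0.01,-0.06,0.05,100],[0,0,0,-0.02,-0.1,0.05,100],[0,0,0,-0.03,-0.14,0.05,100],[0,0,0,-0.04,-0.18,0.05,100]]}}

```text
time: 12.4
tool_pos: [0.5399, 0.1156, 0.1291]
ee_rot: [3.14, -0.0, 1.157]
wrist_force: [1.7, -0.3, -0.1]
width: 0.0938
finger_force: 0.0
```

Run:
```python
from h import *
s=snap('top'); t=snap('side')
im=s['pixels'][:,:,::-1];tt=t['pixels'][:,:,::-1]
f=lambda a:cv2.resize(a,(390,290),interpolation=cv2.INTER_CUBIC)
cv2.imwrite('pics/m3.png',np.vstack([np.hstack([f(im[203:232,270:309]),f(tt[200:258,190:268])]),np.hstack([f(im[154:212,140:218]),f(tt[130:188,230:308])])]))
for c,S in(('top',s),('side',t)):
  for q,z in(('round_block_center',.024),('oblong_block_center',.034)):
    r=outl(S,c,q,z); print(c,q,r and r[3],[(np.round(ray(S,d['pixel'],z-.012),3),d['score']) for d in place_of(c,q)[:2]])
print(get_obs()['tool_pos'])
```

```text
top round_block_center {'sc': 0.56, 'rect': array([443.4, -66.7,  63. ,  66.6,  89.3]), 'cen': array([443. , -67.2])} [(array([ 0.446, -0.07 ,  0.012]), 0.93), (array([0.58 , 0.301, 0.012]), 0.2)]
top oblong_block_center {'sc': 0.83, 'rect': array([576.7, 288.8,  42.2,  55. ,  65.4]), 'cen': array([576.5, 288.8])} [(array([0.579, 0.295, 0.022]), 0.63)]
side round_block_center {'sc': 0.69, 'rect': array([444.2, -76.4,  77.9,  62.6,  88. ]), 'cen': array([443.5, -75.9])} [(array([ 0.441, -0.055,  0.012]), 0.97), (array([ 0.485, -0.287,  0.012]), 0.33)]
side oblong_block_center {'sc': 0.53, 'rect': array([573.7, 279.1,  68.3,  54.4,  76.2]), 'cen': array([574.2, 279.3])} [(array([0.58 , 0.303, 0.022]), 0.74)]
[0.5404288  0.11809641 0.12833504]
```

View pics/m3.png

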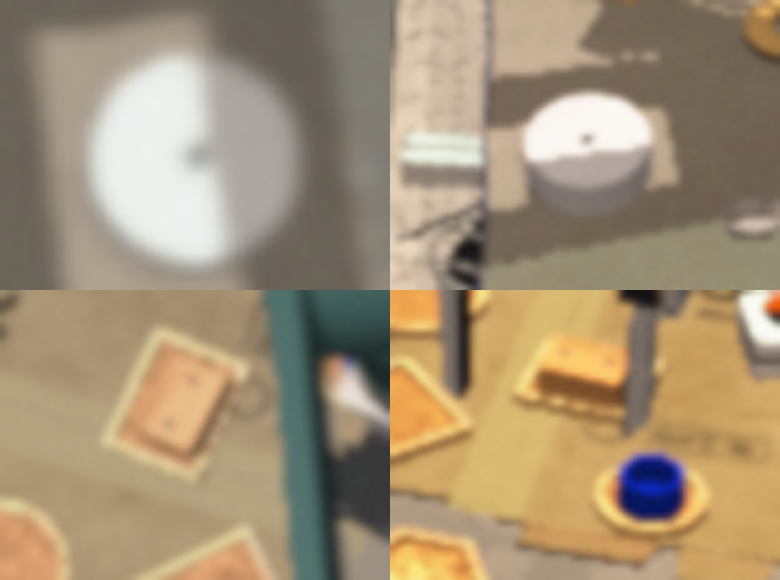

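Round block alone now, centre at pixel (290,218.5). The oblong sits inside its tray.

Call:
{"fn": "apply_moves", "kwargs": {"commands": [[0,0,0,-0.02,-0.037,0,100],[0,0,0,-0.04,-0.075,-0.01,100],[0,0,0,-0.06,-0.113,-0.02,100],[0,0,0,-0.08,-0.15,-0.03,100],[0,0,0,-0.097,-0.185,-0.04,100]]}}

```text
time: 13.4
tool_pos: [0.4426, -0.0687, 0.0882]
ee_rot: [3.141, 0.0, 1.158]
wrist_force: [0.3, -0.4, -0.1]
width: 0.0938
finger_force: 0.0
```

Call:
{"fn": "apply_moves", "kwargs": {"commands": [[0,0,0,0,0,0,100],[0,0,0,0,0,-0.03,100],[0,0,0,0,0,-0.06,100],[0,0,0,0,0,-0.079,100],[0,0,0,0,0,-0.079,100]]}}

```text
time: 13.9
tool_pos: [0.4414, -0.0662, 0.0068]
ee_rot: [-3.135, 0.0, 1.158]
wrist_force: [-0.0, -0.3, -0.5]
width: 0.094
finger_force: 0.0
```

Call:
{"fn": "apply_moves", "kwargs": {"commands": [[0,0,0,0,0,0,50],[0,0,0,0,0,0,50],[0,0,0,0,0,0,50],[0,0,0,0,0,0,50],[0,0,0,0,0,0,50]]}}

```text
time: 14.4
tool_pos: [0.4439, -0.068, 0.0106]
ee_rot: [3.14, -0.001, 1.157]
wrist_force: [-0.9, 0.4, 4.1]
width: 0.0649
finger_force: 30.0
```

Call:
{"fn": "apply_moves", "kwargs": {"commands": [[0,0,0,0,0,0.02,50],[0,0,0,0,0,0.055,50],[0,0,0,0,0.03,0.06,50],[0,0,0,0.002,0.07,0.06,50],[0,0,0,0.004,0.112,0.06,50]]}}

```text
time: 14.9
tool_pos: [0.4474, 0.0446, 0.0698]
ee_rot: [3.141, -0.0, 1.154]
wrist_force: [-0.1, 0.1, -2.3]
width: 0.0651
finger_force: 30.0
```

Call:
{"fn": "apply_moves", "kwargs": {"commands": [[0,0,0,0.003,0.043,0,50],[0,0,0,0.006,0.086,0,50],[0,0,0,0.009,0.129,0,50],[0,0,0,0.012,0.172,0,50],[0,0,0,0.014,0.215,0,50]]}}

```text
time: 15.4
tool_pos: [0.4609, 0.2605, 0.0689]
ee_rot: [-3.141, 0.001, 1.157]
wrist_force: [1.0, 0.1, -1.3]
width: 0.0649
finger_force: 30.0
```

Call:
{"fn": "apply_moves", "kwargs": {"commands": [[0,0,0,0.003,0.043,0,50],[0,0,0,0.006,0.086,0,50],[0,0,0,0.009,0.12,0,50],[0,0,0,0.011,0.147,0,50],[0,0,0,0.011,0.147,-0.01,50]]}}

```text
time: 15.9
tool_pos: [0.4727, 0.4099, 0.06]
ee_rot: [3.141, -0.004, 1.16]
wrist_force: [0.4, 0.7, -2.6]
width: 0.0645
finger_force: 30.0
```

Call:
{"fn": "apply_moves", "kwargs": {"commands": [[0,0,0,0,0,-0.02,50],[0,0,0,0,0,-0.032,50],[0,0,0,0,0,-0.037,50],[0,0,0,0,0,-0.039,50],[0,0,0,0,0,-0.039,50]]}}

```text
time: 16.4
tool_pos: [0.4727, 0.4056, 0.0208]
ee_rot: [3.141, -0.001, 1.156]
wrist_force: [0.7, -0.5, -2.6]
width: 0.0646
finger_force: 30.0
```

Call:
{"fn": "apply_moves", "kwargs": {"commands": [[0,0,0,0,0,0,85],[0,0,0,0,0,0,85],[0,0,0,0,0,0,85],[0,0,0,0,0,0.02,85],[0,0,0,0,0,0.06,85]]}}

```text
time: 16.9
tool_pos: [0.4701, 0.4043, 0.0769]
ee_rot: [-3.137, 0.007, 1.157]
wrist_force: [0.5, 0.2, -0.7]
width: 0.0796
finger_force: 0.0
```

Call:
{"fn": "apply_moves", "kwargs": {"commands": [[0,0,0,0,-0.02,0.03,100],[0,0,0,0,-0.063,0.03,100],[0,0,0,0,-0.106,0.03,100],[0,0,0,0,-0.149,0.03,100],[0,0,0,0,-0.192,0.03,100]]}}

```text
time: 17.4
tool_pos: [0.4724, 0.2126, 0.1111]
ee_rot: [3.14, -0.001, 1.157]
wrist_force: [-0.0, 0.1, 0.1]
width: 0.0941
finger_force: 0.0
```

Call:
{"fn": "apply_moves", "kwargs": {"commands": [[0,0,0,0,-0.043,0,100],[0,0,0,0,-0.086,0,100],[0,0,0,0,-0.129,0,100],[0,0,0,0,-0.172,0,100],[0,0,0,0,-0.215,0,100]]}}

```text
time: 17.9
tool_pos: [0.4724, -0.0027, 0.1112]
ee_rot: [3.14, -0.001, 1.157]
wrist_force: [1.6, 0.4, 0.2]
width: 0.0939
finger_force: 0.0
```

Run:
```python
from h import *
s=snap('top'); t=snap('side')
im=s['pixels'][:,:,::-1];tt=t['pixels'][:,:,::-1]
f=lambda a:cv2.resize(a,(390,290),interpolation=cv2.INTER_CUBIC)
cv2.imwrite('pics/m4.png',np.vstack([np.hstack([f(im[192:221,343:382]),f(tt[270:328,205:283])]),np.hstack([f(im[154:240,115:230]),f(tt[110:184,200:300])])]))
for c,S in(('top',s),('side',t)):
  for q,z in(('hex_block_center',.048),('round_block_center',.034)):
    r=outl(S,c,q,z); print(c,q,r and r[3],[(np.round(ray(S,d['pixel'],z-.012),3),d['score']) for d in place_of(c,q)[:2]])
print('oblong by holes',ray(s,(176.3,176.2),.034))
print(get_obs()['tool_pos'])
```

```text
top hex_block_center {'sc': 0.79, 'rect': array([ 479.3, -296.5,   59.6,   50.2,   90. ]), 'cen': array([ 478.1, -295.8])} [(array([ 0.467, -0.301,  0.036]), 0.57)]
top round_block_center {'sc': 0.71, 'rect': array([472.2, 401.5,  69.8,  63.3,  90. ]), 'cen': array([472.5, 402. ])} [(array([0.472, 0.411, 0.022]), 0.79)]
side hex_block_center {'sc': 0.86, 'rect': array([ 479. , -302.2,   65. ,   47.1,   88.7]), 'cen': array([ 478.5, -303.4])} [(array([ 0.476, -0.298,  0.036]), 0.74), (array([0.611, 0.131, 0.036]), 0.24)]
side round_block_center None []
oblong by holes [0.57754222 0.29103604 0.034     ]
[4.72368481e-01 2.14401147e-04 1.10519467e-01]
```

View pics/m4.png

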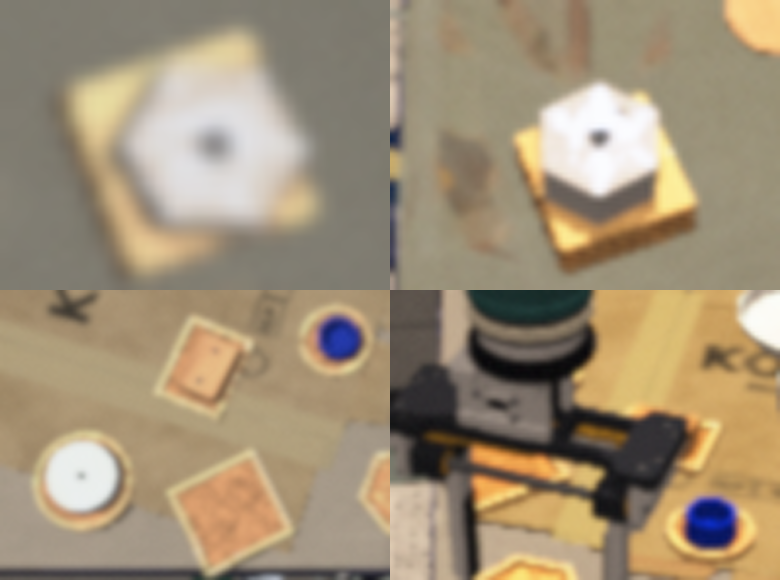

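Round block is in its tray. Hex centre is at pixel (364.2,206.5) with corners at about 28°. The oblong looks shifted toward −y in its tray, so I'll check it later.

Call:
{"fn": "apply_moves", "kwargs": {"commands": [[0,0,0.07,0.001,-0.043,0,100],[0,0,0.14,0.002,-0.086,0,100],[0,0,0.21,0.003,-0.129,0,100],[0,0,0.28,0.004,-0.172,0,100],[0,0,0.33,0.005,-0.215,0,100]]}}

```text
time: 18.9
tool_pos: [0.4776, -0.2168, 0.1106]
ee_rot: [3.141, -0.0, 1.491]
wrist_force: [-0.1, -0.3, -0.2]
width: 0.0944
finger_force: 0.0
```

Call:
{"fn": "apply_moves", "kwargs": {"commands": [[0,0,0.05,0.001,-0.043,0,100],[0,0,0.05,0.001,-0.082,0,100],[0,0,0.05,0.001,-0.082,-0.01,100],[0,0,0.05,0.001,-0.082,-0.04,100],[0,0,0.05,0.001,-0.082,-0.07,100]]}}

```text
time: 19.4
tool_pos: [0.4793, -0.2974, 0.0401]
ee_rot: [3.14, 0.0, 1.538]
wrist_force: [-0.3, -0.1, 0.3]
width: 0.0936
finger_force: 0.0
```

Call:
{"fn": "apply_moves", "kwargs": {"commands": [[0,0,0,0,0,-0.008,100],[0,0,0,0,0,-0.008,60],[0,0,0,0,0,-0.008,35],[0,0,0,0,0,-0.008,35],[0,0,0,0,0,-0.008,35]]}}

```text
time: 19.9
tool_pos: [0.4794, -0.2986, 0.0343]
ee_rot: [3.139, 0.002, 1.537]
wrist_force: [0.7, 0.4, 0.3]
width: 0.0658
finger_force: 0.0
```

Call:
{"fn": "apply_moves", "kwargs": {"commands": [[0,0,0,0,0,0,35],[0,0,0,0,0,0,35],[0,0,0,0,0,0,35],[0,0,0,0,0,0,35],[0,0,0,0,0,0,35]]}}

```text
time: 20.4
tool_pos: [0.479, -0.2983, 0.0333]
ee_rot: [3.14, 0.001, 1.537]
wrist_force: [1.8, 1.5, 2.2]
width: 0.0497
finger_force: 30.0
```

Call:
{"fn": "apply_moves", "kwargs": {"commands": [[0,0,0,0,0,0.02,35],[0,0,0,0,0,0.04,35],[0,0,0.02,0,0.03,0.05,35],[0,0,0.04,-0.002,0.07,0.05,35],[0,0,0.06,-0.004,0.112,0.05,35]]}}

```text
time: 20.9
tool_pos: [0.4731, -0.1851, 0.0814]
ee_rot: [-3.139, -0.001, 1.596]
wrist_force: [0.5, 1.0, -2.8]
width: 0.0497
finger_force: 30.0
```

Call:
{"fn": "apply_moves", "kwargs": {"commands": [[0,0,0.03,-0.002,0.043,0,35],[0,0,0.06,-0.004,0.086,0,35],[0,0,0.09,-0.007,0.129,0,35],[0,0,0.11,-0.01,0.172,0,35],[0,0,0.13,-0.012,0.215,0,35]]}}

```text
time: 21.4
tool_pos: [0.4603, 0.0304, 0.081]
ee_rot: [-3.138, -0.0, 1.727]
wrist_force: [0.7, 0.5, -3.3]
width: 0.0494
finger_force: 30.0
```

Call:
{"fn": "apply_moves", "kwargs": {"commands": [[0,0,0,-0.002,0.043,0,35],[0,0,0,-0.002,0.074,0,35],[0,0,0,-0.002,0.074,0,35],[0,0,0,-0.002,0.074,-0.03,35],[0,0,0,-0.002,0.074,-0.05,35]]}}

```text
time: 21.9
tool_pos: [0.4589, 0.1021, 0.0304]
ee_rot: [-3.138, 0.001, 1.727]
wrist_force: [-0.3, 0.5, -3.3]
width: 0.05
finger_force: 30.0
```

Call:
{"fn": "apply_moves", "kwargs": {"commands": [[0,0,0,0,0,-0.005,35],[0,0,0,0,0,-0.01,35],[0,0,0,0,0,-0.013,35],[0,0,0,0,0,-0.013,35],[0,0,0,0,0,-0.013,35]]}}

```text
time: 22.4
tool_pos: [0.461, 0.1029, 0.0204]
ee_rot: [3.14, 0.0, 1.727]
wrist_force: [-0.4, 0.3, -3.2]
width: 0.0497
finger_force: 30.0
```

Call:
{"fn": "apply_moves", "kwargs": {"commands": [[0,0,0,0,0,-0.001,35],[0,0,0,0,0,-0.001,75],[0,0,0,0,0,-0.001,75],[0,0,0,0,0,-0.001,75],[0,0,0,0,0,0.02,75]]}}

```text
time: 22.9
tool_pos: [0.4579, 0.1027, 0.0373]
ee_rot: [-3.136, -0.0, 1.727]
wrist_force: [0.5, -0.7, -0.3]
width: 0.0704
finger_force: 0.0
```

Call:
{"fn": "apply_moves", "kwargs": {"commands": [[0,0,0,0,0,0.03,80],[0,0,0,0,-0.01,0.06,90],[0,0,0,0,-0.05,0.07,100],[0,0,0,0,-0.09,0.07,100],[0,0,0,0,-0.13,0.07,100]]}}

```text
time: 23.4
tool_pos: [0.4609, -0.0282, 0.1108]
ee_rot: [3.139, 0.001, 1.728]
wrist_force: [-0.4, 0.2, 0.3]
width: 0.0938
finger_force: 0.0
```

Run:
```python
from h import *
s=snap('top'); t=snap('side')
im=s['pixels'][:,:,::-1];tt=t['pixels'][:,:,::-1]
f=lambda a:cv2.resize(a,(390,290),interpolation=cv2.INTER_CUBIC)
cv2.imwrite('pics/m5.png',np.vstack([np.hstack([f(im[192:221,343:382]),f(tt[270:328,205:283])]),np.hstack([f(im[160:198,157:208]),f(tt[110:184,200:300])])]))
for c,S in(('top',s),('side',t)):
  for q,z in(('square_block_center',.024),('oblong_block_center',.034),('hex_block_center',.034),('round_block_center',.034)):
    r=outl(S,c,q,z); print(c,q,r and r[3],[(np.round(ray(S,d['pixel'],z-.012),3),d['score']) for d in place_of(c,q)[:2]])
print('round by hole',ray(s,(138.9,208.9),.034))
print(get_obs()['tool_pos'])
```

```text
top square_block_center {'sc': 0.6, 'rect': array([ 480.6, -295.4,   60.6,   65.6,   18.8]), 'cen': array([ 480.5, -295.8])} [(array([ 0.482, -0.297,  0.012]), 0.86)]
top oblong_block_center {'sc': 0.7, 'rect': array([576.4, 289.7,  43.5,  59. ,  65.8]), 'cen': array([576.4, 290.3])} [(array([0.59 , 0.285, 0.022]), 0.73)]
top hex_block_center {'sc': 0.81, 'rect': array([459.5,  99.9,  50.7,  47.8,  63.7]), 'cen': array([459.4, 100.1])} [(array([0.448, 0.102, 0.022]), 0.63)]
top round_block_center {'sc': 0.58, 'rect': array([472.2, 401.3,  69.7,  63.3,  90. ]), 'cen': array([472.4, 401.7])} [(array([0.476, 0.408, 0.022]), 0.81)]
side square_block_center {'sc': 0.78, 'rect': array([ 481.2, -302.8,   64.7,   74.4,   17.5]), 'cen': array([ 481.1, -302.7])} [(array([ 0.48 , -0.286,  0.012]), 0.6)]
side oblong_block_center {'sc': 0.58, 'rect': array([591.3, 273.5,  66.3,  32.6,  86.8]), 'cen': array([591.9, 278. ])} [(array([0.57 , 0.31 , 0.022]), 0.65)]
side hex_block_center {'sc': 0.74, 'rect': array([458.3,  93.5,  79.7,  52.1,  87.9]), 'cen': array([459.2,  92.8])} [(array([0.454, 0.099, 0.022]), 0.67)]
side round_block_center None [(array([0.465, 0.081, 0.022]), 0.54)]
round by hole [0.47241535 0.40477209 0.034     ]
[ 0.46032549 -0.0269453   0.10951937]
```

View pics/m5.png

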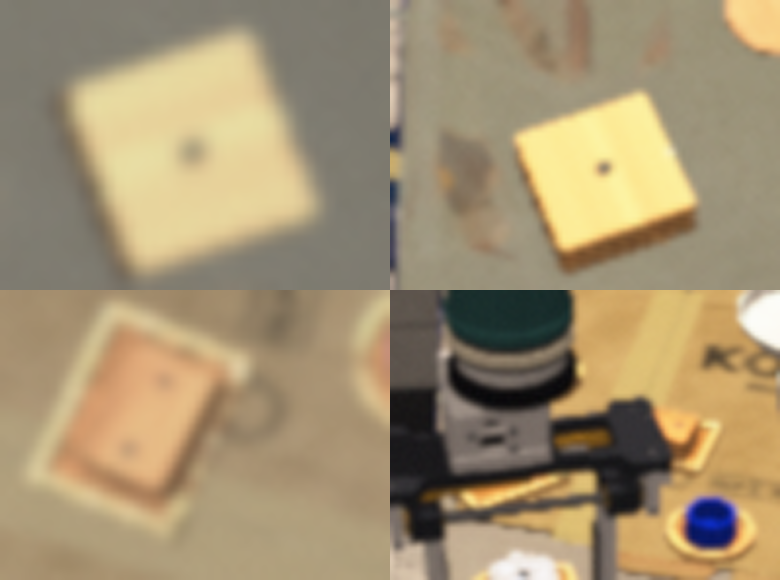

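Square block centre is at pixel (362,207), yaw about 18°. The oblong is about 6 mm off centre by its holes, so I'll recentre it with a regrip at the end.

Call:
{"fn": "apply_moves", "kwargs": {"commands": [[0,0,0.04,0.004,-0.043,0,100],[0,0,0.08,0.008,-0.086,0,100],[0,0,0.12,0.011,-0.129,0,100],[0,0,0.157,0.014,-0.172,0,100],[0,0,0.157,0.017,-0.215,0,100]]}}

```text
time: 24.8
tool_pos: [0.4772, -0.2438, 0.1096]
ee_rot: [3.141, 0.0, 1.884]
wrist_force: [1.4, 0.1, 0.2]
width: 0.0939
finger_force: 0.0
```

Call:
{"fn": "apply_moves", "kwargs": {"commands": [[0,0,0,0.003,-0.04,0,100],[0,0,0,0.003,-0.054,-0.01,100],[0,0,0,0.003,-0.054,-0.03,100],[0,0,0,0.003,-0.054,-0.06,100],[0,0,0,0.003,-0.054,-0.085,100]]}}

```text
time: 25.3
tool_pos: [0.4797, -0.2951, 0.0226]
ee_rot: [-3.141, -0.002, 1.884]
wrist_force: [0.0, 0.0, -0.9]
width: 0.0939
finger_force: 0.0
```

Call:
{"fn": "apply_moves", "kwargs": {"commands": [[0,0,0,0,0,-0.01,100],[0,0,0,0,0,-0.016,100],[0,0,0,0,0,-0.016,70],[0,0,0,0,0,-0.016,45],[0,0,0,0,0,-0.016,45]]}}

```text
time: 25.8
tool_pos: [0.4813, -0.2966, 0.0101]
ee_rot: [3.14, 0.002, 1.884]
wrist_force: [-0.5, -0.3, 0.3]
width: 0.0734
finger_force: 0.0
```

Call:
{"fn": "apply_moves", "kwargs": {"commands": [[0,0,0,0,0,0,45],[0,0,0,0,0,0,45],[0,0,0,0,0,0,45],[0,0,0,0,0,0,45],[0,0,0,0,0,0,45]]}}

```text
time: 26.3
tool_pos: [0.481, -0.2964, 0.0096]
ee_rot: [3.14, 0.002, 1.884]
wrist_force: [-0.1, -0.3, 5.7]
width: 0.0619
finger_force: 30.0
```

Call:
{"fn": "apply_moves", "kwargs": {"commands": [[0,0,0,0,0,0.02,45],[0,0,0,0,0,0.055,45],[0,0,0.01,0,0.03,0.065,45],[0,0,0.03,-0.003,0.07,0.065,45],[0,0,0.05,-0.006,0.112,0.065,45]]}}

```text
time: 26.8
tool_pos: [0.4738, -0.1833, 0.0732]
ee_rot: [-3.141, -0.0, 1.933]
wrist_force: [-0.7, 0.1, -1.6]
width: 0.0621
finger_force: 30.0
```

Call:
{"fn": "apply_moves", "kwargs": {"commands": [[0,0,0.02,-0.003,0.043,0,45],[0,0,0.04,-0.006,0.086,0,45],[0,0,0.06,-0.01,0.129,0,45],[0,0,0.08,-0.013,0.172,0,45],[0,0,0.1,-0.016,0.215,0,45]]}}

```text
time: 27.3
tool_pos: [0.4571, 0.0325, 0.0726]
ee_rot: [-3.14, -0.0, 2.034]
wrist_force: [0.3, 0.1, -1.2]
width: 0.0619
finger_force: 30.0
```

Call:
{"fn": "apply_moves", "kwargs": {"commands": [[0,0,0.01,-0.003,0.043,0,45],[0,0,0.02,-0.006,0.086,0,45],[0,0,0.02,-0.01,0.129,0,45],[0,0,0.02,-0.013,0.172,0,45],[0,0,0.02,-0.016,0.215,0,45]]}}

```text
time: 27.8
tool_pos: [0.4412, 0.2473, 0.0726]
ee_rot: [-3.14, 0.0, 2.054]
wrist_force: [0.4, 0.0, -0.2]
width: 0.0618
finger_force: 30.0
```

Call:
{"fn": "apply_moves", "kwargs": {"commands": [[0,0,0,-0.0015,0.022,0,45],[0,0,0,-0.0015,0.022,0,45],[0,0,0,-0.0015,0.022,-0.02,45],[0,0,0,-0.0015,0.022,-0.04,45],[0,0,0,-0.0015,0.022,-0.045,45]]}}

```text
time: 28.3
tool_pos: [0.4386, 0.2657, 0.0253]
ee_rot: [-3.135, 0.001, 2.053]
wrist_force: [-1.6, 0.1, -0.4]
width: 0.062
finger_force: 30.0
```

Call:
{"fn": "apply_moves", "kwargs": {"commands": [[0,0,0,0,0,-0.004,45],[0,0,0,0,0,-0.008,45],[0,0,0,0,0,-0.01,45],[0,0,0,0,0,-0.01,45],[0,0,0,0,0,-0.01,45]]}}

```text
time: 28.8
tool_pos: [0.4415, 0.2679, 0.0196]
ee_rot: [3.14, 0.001, 2.054]
wrist_force: [-0.1, -1.6, 2.5]
width: 0.0613
finger_force: 30.0
```

Call:
{"fn": "apply_moves", "kwargs": {"commands": [[0,0,0,0,0,0,82],[0,0,0,0,0,0,82],[0,0,0,0,0,0,82],[0,0,0,0,0,0.02,82],[0,0,0,0,0,0.06,90]]}}

```text
time: 29.3
tool_pos: [0.4379, 0.2667, 0.0752]
ee_rot: [-3.133, -0.0, 2.054]
wrist_force: [0.2, 0.7, 0.2]
width: 0.0818
finger_force: 0.0
```

Call:
{"fn": "apply_moves", "kwargs": {"commands": [[0,0,0.13,0.02,0.005,0,100],[0,0,0.26,0.06,0.012,0,100],[0,0,0.39,0.1,0.02,0,100],[0,0,0.52,0.139,0.03,0,100],[0,0,0.65,0.139,0.03,0,100]]}}

```text
time: 29.8
tool_pos: [0.5834, 0.2982, 0.0759]
ee_rot: [-3.141, -0.0, 2.708]
wrist_force: [-1.0, -0.1, 0.2]
width: 0.094
finger_force: 0.0
```

Call:
{"fn": "apply_moves", "kwargs": {"commands": [[0,0,0.02,0,0,0,100],[0,0,0.02,0,0,-0.03,100],[0,0,0.02,0,0,-0.052,100],[0,0,0.02,0,0,-0.058,100],[0,0,0.02,0,0,-0.058,100]]}}

```text
time: 30.3
tool_pos: [0.5784, 0.2977, 0.0195]
ee_rot: [-3.14, -0.002, 2.723]
wrist_force: [0.5, 0.1, 0.8]
width: 0.0943
finger_force: 0.0
```

Close to centre it, then release.

Call:
{"fn": "apply_moves", "kwargs": {"commands": [[0,0,0,0,0,0,60],[0,0,0,0,0,0,45],[0,0,0,0,0,0,30],[0,0,0,0,0,0,30],[0,0,0,0,0,0,30]]}}

```text
time: 30.8
tool_pos: [0.5801, 0.2981, 0.021]
ee_rot: [3.141, 0.001, 2.724]
wrist_force: [-0.1, 0.1, 0.6]
width: 0.0574
finger_force: 0.0
```

Call:
{"fn": "apply_moves", "kwargs": {"commands": [[0,0,0,0,0,0,30],[0,0,0,0,0,0,30],[0,0,0,0,0,0,30],[0,0,0,0,0,0,30],[0,0,0,0,0,0,30]]}}

```text
time: 31.3
tool_pos: [0.5798, 0.2978, 0.0205]
ee_rot: [-3.141, 0.0, 2.724]
wrist_force: [0.0, -1.1, 1.3]
width: 0.0396
finger_force: 30.0
```

Call:
{"fn": "apply_moves", "kwargs": {"commands": [[0,0,0,0,0,0,65],[0,0,0,0,0,0,65],[0,0,0,0,0,0,65],[0,0,0,0,0,0.02,65],[0,0,0,0,0,0.065,65]]}}

```text
time: 31.8
tool_pos: [0.5764, 0.2967, 0.0804]
ee_rot: [-3.134, -0.008, 2.724]
wrist_force: [0.2, 0.3, 0.2]
width: 0.0608
finger_force: 0.0
```

Call:
{"fn": "apply_moves", "kwargs": {"commands": [[0,0,0,0,0,0.03,100],[0,0,0,-0.01,-0.04,0.06,100],[0,0,0,-0.02,-0.08,0.07,100],[0,0,0,-0.03,-0.12,0.07,100],[0,0,0,-0.04,-0.165,0.07,100]]}}

```text
time: 32.3
tool_pos: [0.5397, 0.1322, 0.1565]
ee_rot: [3.14, 0.002, 2.725]
wrist_force: [0.2, -0.5, -0.3]
width: 0.0937
finger_force: 0.0
```

Call:
{"fn": "apply_moves", "kwargs": {"commands": [[0,0,0,-0.005,-0.044,0,100],[0,0,0,-0.01,-0.088,0,100],[0,0,0,-0.015,-0.132,0,100],[0,0,0,-0.02,-0.176,0,100],[0,0,0,-0.025,-0.22,0,100]]}}

```text
time: 32.8
tool_pos: [0.5144, -0.0886, 0.1558]
ee_rot: [3.141, 0.001, 2.724]
wrist_force: [0.0, -0.0, -0.4]
width: 0.0939
finger_force: 0.0
```

Call:
{"fn": "apply_moves", "kwargs": {"commands": [[0,0,0,-0.005,-0.044,0,100],[0,0,0,-0.01,-0.088,0,100],[0,0,0,-0.015,-0.132,0,100],[0,0,0,-0.02,-0.132,0,100],[0,0,0,-0.025,-0.132,0,100]]}}

```text
time: 33.3
tool_pos: [0.4893, -0.2195, 0.1553]
ee_rot: [3.141, -0.001, 2.722]
wrist_force: [0.2, 0.7, -0.4]
width: 0.0941
finger_force: 0.0
```

Run:
```python
from h import *
s=snap('top'); t=snap('side')
im=s['pixels'][:,:,::-1];tt=t['pixels'][:,:,::-1]
f=lambda a,k:cv2.resize(a,None,fx=k,fy=k,interpolation=cv2.INTER_CUBIC)
cv2.imwrite('pics/m6.png',f(im[150:245,115:255],5.5))
cv2.imwrite('pics/m7.png',f(tt[110:205,200:320],6))
T=dict(round=('round_block_center',472.5,406.7),square=('square_block_center',442,268),hex=('hex_block_center',460.7,104),oblong=('oblong_block_center',580.5,297.7),plug=('printed_plug_center',607.8,173.2))
for k,(q,x,y) in T.items():
    r=outl(s,'top',q,.034); print(k,(x,y),r and r[3],[(np.round(ray(s,d['pixel'],.022)[:2],3),round(float(d['score']),2)) for d in place_of('top',q)[:1]])
```

```text
round (472.5, 406.7) {'sc': 0.61, 'rect': array([470.7, 402.8,  68.7,  60.9,  46.6]), 'cen': array([471.2, 402.7])} [(array([0.475, 0.404]), 0.9)]
square (442, 268) {'sc': 0.93, 'rect': array([440.1, 262.7,  66.8,  64.9,  28.1]), 'cen': array([439.9, 263.1])} [(array([0.444, 0.266]), 0.72)]
hex (460.7, 104) {'sc': 0.52, 'rect': array([459.4, 101.5,  53.3,  50.5,  90. ]), 'cen': array([459.8, 101.3])} [(array([0.448, 0.104]), 0.72)]
oblong (580.5, 297.7) {'sc': 0.74, 'rect': array([601.3, 171.3,  66. ,  64. ,   0.7]), 'cen': array([601.5, 170.8])} [(array([0.581, 0.305]), 0.48)]
plug (607.8, 173.2) {'sc': 0.73, 'rect': array([606.1, 168.2,  43. ,  38.4,   0.8]), 'cen': array([605.5, 168.4])} [(array([0.61 , 0.168]), 0.7)]
```

View pics/m6.png

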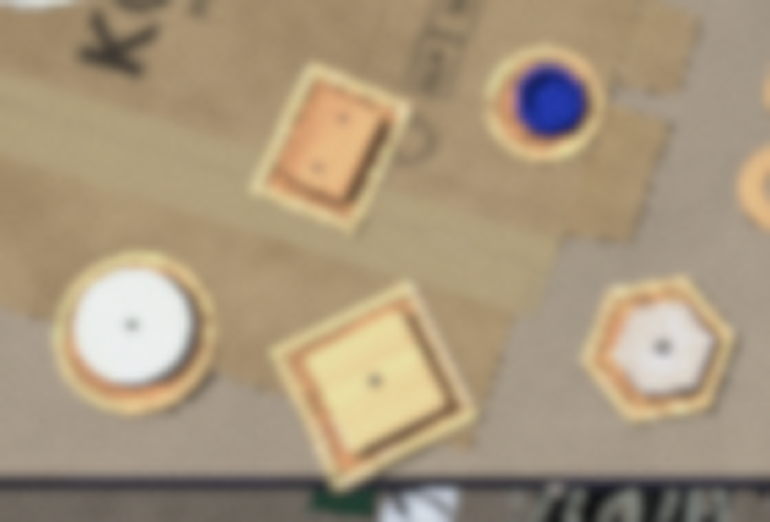

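View pics/m7.png

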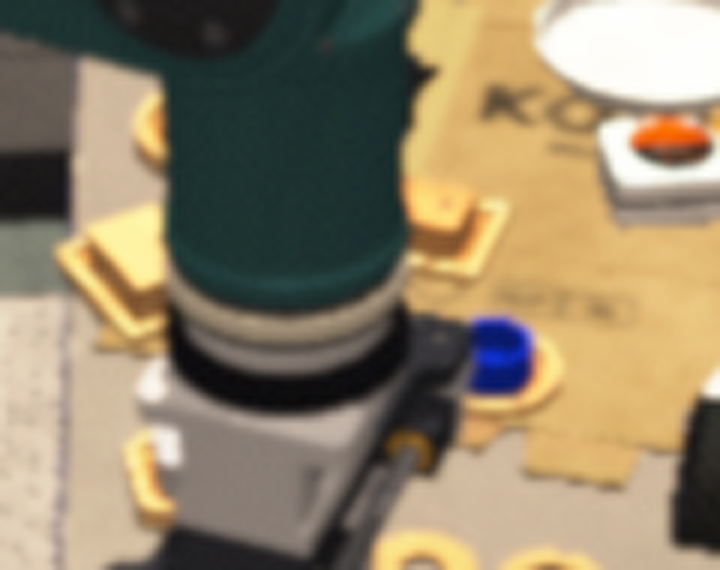

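All five pieces sit inside their own trays and the benches where the piles stood are empty, so I'm handing in.

```bash
python3 -c "
from bench import *
print(close_job())"
```

```text
the job is handed in; nothing more can be done
None
```

All five pieces were placed in their own trays and looked inside the rims in the last pictures; I handed the job in at about 33 s of robot time, and no verdict came back.

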